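# Run a fingertip along the row of organiser lids to shut them

## Robot

A 6-joint arm with a two-finger parallel gripper is mounted at the origin on the work surface. World frame = base frame: x ahead of the robot, y to its left, z up, the work surface at z = 0. Lengths are in m, angles in rad, forces in N, time in s.
With the tool pointing down it reaches from about 0.3 to 0.775 m from the base axis. Payload 14.6 kg.
Tool frame: the origin (TCP) lies at the very end of the fingers, on their centre line; the grasp point (between the pads) lies 19 mm behind it; z points along the fingers, y is the line along which they close (so a half turn about z gives the same grasp; the last joint's range is limited). The gripper opens to 94 mm and grips with 3 to 60 N. Pads are 16 mm wide; open, the fingers measure 119 mm over their backs; the gripper's body (75 mm by 177 mm) begins 78 mm behind the grasp point.
Start: joints at [-1.335, 0.3, 1.521, -0, 1.321, -0.067], TCP at [0.164, -0.525, 0.205] pointing down, gripper open.
Joint ranges: [-3.03, 3.03], [-0.79, 2.21], [0.23, 2.52], [-1.04, 4.18], [0, 3.07], [-2.55, 2.55]. Speed limits (rad/s): [2.22, 2.22, 2.57, 3.14, 3.14, 3.14].

## Interface

Orientations are given as [roll, pitch, yaw] about the fixed x, y, z axes, in that order (R = Rz(yaw) Ry(pitch) Rx(roll)).
In Python, from station import ctrl gives the robot as it stands.
- The arm moves only by the shell command python3 -m pendant 'ROWS' [OPENING] [FORCE]. ROWS is JSON, a list of rows, each a list of 2 entries, a list of its own where there are three numbers: the shift along the world's x, y, z in cm, then the turn about the world's z in rad. A call has 1 to 20 rows; each row shifts and turns the commanded pose from where the row before left it; what a row does not reach is not made up. A row lasts 1/12 s, in which the tool goes at most 41.7 mm and 7.16 degrees, less where a joint would pass 70% of its speed; a pose out of reach is approached as far as the arm can. A call is refused whole if a number of a shift passes 4.17 or a number of a turn 0.125, either way. A call with a gripper value outside its range is refused whole. OPENING is the opening, from 0 (shut) to 1 (fully open), set as the call begins (- or left out, the last holds). The fingers move at their own pace and stop on an object; FORCE is the grip in N (left out, the last holds). Time passes only in rows, so rows that do not move let the fingers close. It gives the time, the measured TCP pose, the force, the opening and the grip force at its end, in the units of the state.
- ctrl.get_obs(): the state, without advancing time (a new reading comes with each control period).
- ctrl.camera(name): name is "scene" or "top" or "wrist"; returns a dict with "color" (400x640x3 uint8, red, green, blue), "intrinsics" (3x3 intrinsics, pixels), "camera_from_world" (4x4, takes a point from world to camera coordinates). Camera axes: x right, y down, z forward; pixel columns grow to the right and rows downward; lengths in m; the calibration is good to about 2 mm. The wrist camera is an equidistant fisheye: a pixel r from the principal point sees the ray r / f radians off the axis. A picture is of the moment at which its call begins. There is no depth.
- ctrl.hand_in(): hands the job in; it is judged then, once.
The state is a dict: "time_s": time; "qpos": joint angles; "joint_vel": joint speeds; "tau": joint torques, N m; "ee_pos": TCP position; "eef_rot": TCP orientation; "force": force on the tool from outside, world axes, zero at the start; "moment": the same for the moment, N m; "grip_width": finger opening in m; "grip_force": force on a finger pad.
Only numpy, scipy, OpenCV 4.12 (cv2) and the standard library are available. Lean on these libraries where they do the work, as an engineer would, in place of code of your own. Each camera call takes 0.05 s, during which the arm holds its last target. There are 200 camera calls.

## Task

The five little hinged lids of the pin organiser stand ajar. Run your fingertips lightly along the row, starting at the red end, and press the lids shut one after the other in that order, without picking the organiser up, pushing it out of place or levering any lid wide open. Leave the knife, the tin and the steel cylinder beside it where they are.

Things in the scene. Friction and masses are not known exactly. Their poses are not given: they have to be found in the camera images.
- organiser: Grey box of five compartments in a row, 214 x 60 x 40 mm high, loose but heavy (about 1.4 kg). A red end block (12 mm long, 42 mm high) marks the start of the row. Origin: centre of the grey box's underside. x runs along the row away from the red end, y across it, z up. It stands flat on the bench at any yaw.
- row_start (a point): Hinge line of the first lid, mid-width, at the height of the upper face of the closed lids: 105 mm from the organiser's origin toward the red end, 44 mm above the bench.
- row_end (a point): The far end of the row, mid-width, at the height of the upper face of the closed lids: 105 mm from the organiser's origin away from the red end, 44 mm above the bench. Shut lids are rigid: fingertips passing 0 to 2 mm above this height shut each lid; running 2 mm lower drags the box or presses too hard. The fifth lid's free edge when shut is 3 mm short of it.
- lid1 (a joint): Opening angle (rad) of lid 1 of 5 from the red end; 0 = shut. Blue plate 38 mm along the row x 56 x 4 mm thick, yellow mark by the free edge. Hinged on its edge nearer the red end, 40 mm above the bench; the edge away from the red end rises. Light friction hinge: stays where left (0.2 N at the free edge, a few N near the hinge), no latch or spring.
- lid2 (a joint): Opening angle (rad) of lid 2 of 5 from the red end; 0 = shut. Same as lid 1; hinge line 42 mm further along the row.
- lid3 (a joint): Opening angle (rad) of lid 3 of 5 from the red end; 0 = shut. Same as lid 1; hinge line 84 mm further along the row.
- lid4 (a joint): Opening angle (rad) of lid 4 of 5 from the red end; 0 = shut. Same as lid 1; hinge line 126 mm further along the row.
- lid5 (a joint): Opening angle (rad) of lid 5 of 5 from the red end; 0 = shut. Same as lid 1; hinge line 168 mm further along the row.
- knife: Bystander: finished knife lying flat, wooden handle 115 x 24 x 16 mm, steel blade 112 mm; origin under the joint of handle and blade, x toward the blade tip.
- oil_tin: Bystander: small round green tin standing upright, 52 mm diameter, 62 mm high; origin at the centre of its underside.
- steel_slug: Bystander: dark steel cylinder standing upright, 44 mm diameter, 35 mm high; origin at the centre of its underside.

How it is judged:
By the outcome, as a careful person would: the job done as asked, in the order asked, and still so for the second after the job is handed in, with the robot touching nothing.
It also fails if it takes over 38 s, if anything falls off the work surface, if the arm or the gripper's body presses on something with over 40 N, if the wrist force passes 120 N, or if a joint passes its speed limit or range.

## Working session

There is one attempt and no reset: what is moved stays moved. The work goes in short steps, Python scripts to look and compute and a shell command to move; the robot and the scene stay as the last step left them, time stands still between calls to the robot, and variables do not carry over. Pictures are saved under pics/ and viewed, at most 10 in all, crops included, and the job is handed in when it is done.

```bash
mkdir -p pics; cat > h.py <<'E'
from station import ctrl
import numpy as np, cv2
def ray(c,u,v):
    K=np.array(c["intrinsics"]);T=np.array(c["camera_from_world"])
    d=T[:3,:3].T@np.linalg.solve(K,[u,v,1.]);o=-T[:3,:3].T@T[:3,3];return o,d
def plane(c,u,v,z):
    o,d=ray(c,u,v);return o+d*(z-o[2])/d[2]
def save(c,n): cv2.imwrite("pics/"+n,cv2.cvtColor(c["color"],cv2.COLOR_RGB2BGR))
E
python3 - <<'E'
from h import *
a=ctrl.camera("top");b=ctrl.camera("scene")
save(a,"top1.png");save(b,"sc1.png")
o=ctrl.get_obs();print(o["ee_pos"],o["eef_rot"],o["grip_width"],o["time_s"])
E
```

```text
[ 0.16395141 -0.52475494  0.20493312] [-3.14053864e+00 -7.39180281e-05  3.02817283e-01] 0.09391699040076405 0.1
```

View pics/top1.png

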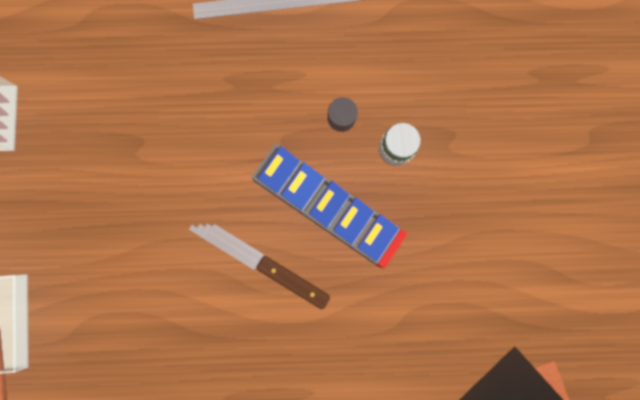

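View pics/sc1.png

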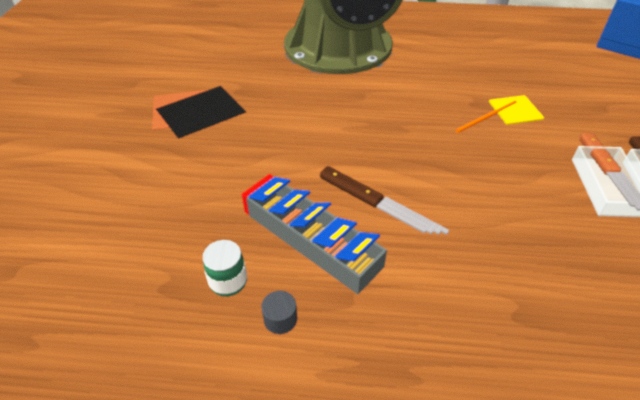

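Top view: the organiser runs from the red end (392,250) to the far end (268,163). The slug is at (342,114), the tin at (401,142) and the knife from (190,228) to (325,300). In the scene view all five lids are ajar, with their free edges away from the red end.

```bash
python3 - <<'E'
from h import *
a=ctrl.camera("top");im=a["color"].astype(int);hsv=cv2.cvtColor(a["color"],cv2.COLOR_RGB2HSV)
print("cam",ray(a,320,200)[0],"mm/px",np.linalg.norm(plane(a,320,200,.04)-plane(a,321,200,.04))*1e3)
R,G,B=im[...,0],im[...,1],im[...,2]
red=((R>170)&(G<60)&(B<70)).astype(np.uint8)
red[:, :350]=0;red[300:]=0
def big(m):
    c=max(cv2.findContours(m,0,cv2.CHAIN_APPROX_NONE)[0],key=cv2.contourArea);return c
c=big(red);r=cv2.minAreaRect(c);print("red",r,cv2.contourArea(c))
P=np.array([plane(a,*p,.042)[:2] for p in cv2.boxPoints(r)]);print(P)
notwood=((R-B<50)).astype(np.uint8)|red|((B>R)).astype(np.uint8)|((R>200)&(G>180)).astype(np.uint8)
notwood=cv2.morphologyEx(notwood,cv2.MORPH_CLOSE,np.ones((3,3)))
cs=[c for c in cv2.findContours(notwood,0,cv2.CHAIN_APPROX_NONE)[0] if cv2.contourArea(c)>150]
for c in cs:
    r=cv2.minAreaRect(c);m=np.round(r[0]);Q=np.array([plane(a,*p,.04)[:2] for p in cv2.boxPoints(r)])
    print(np.round(r[0]),np.round(r[1],1),cv2.contourArea(c),"ctr",Q.mean(0).round(4),"sides",np.linalg.norm(Q[1]-Q[0]).round(4),np.linalg.norm(Q[2]-Q[1]).round(4)); 
    if 220<m[0]<420 and 150<m[1]<240: print(Q)
for n,m in(("yel",((R>200)&(G>180)&(B<120))),("blu",(B>130)&(R<80))):
    k,l,s,ct=cv2.connectedComponentsWithStats(m.astype(np.uint8))
    for i in range(1,k):
        if s[i,4]>60: print(n,ct[i].round(1),s[i,4],plane(a,*ct[i],.05).round(4))
E
```

```text
cam [0.50241345 0.02815303 0.71479411] mm/px 1.4041904050808156
red ((379.5, 264.5), (1.4142135381698608, 0.0), -135.0) 0.0
[[ 0.48921993 -0.06856871]
 [ 0.48921993 -0.06856871]
 [ 0.49062544 -0.06724263]
 [ 0.49062544 -0.06724263]]
[511. 374.] [ 51. 100.] 2615.5 ctr [ 0.3389 -0.2408] sides 0.1373 0.067
[ 14. 323.] [98. 28.] 2483.0 ctr [0.4259 0.4292] sides 0.0378 0.1297
[227. 242.] [78.5 18.2] 1190.0 ctr [0.5267 0.1425] sides 0.025 0.1096
[327. 204.] [155.9  45.6] 6614.0 ctr [0.5768 0.0021] sides 0.065 0.22
[[ 0.61481709  0.10910298]
 [ 0.66806339  0.07185375]
 [ 0.53778533 -0.10538827]
 [ 0.48672604 -0.06701125]]
[399. 144.] [36.1 44.5] 1265.0 ctr [ 0.6604 -0.1033] sides 0.0653 0.0517
[342. 114.] [32. 28.] 742.5 ctr [ 0.7054 -0.0233] sides 0.0404 0.0473
[  8. 114.] [72. 16.] 1025.5 ctr [0.7162 0.4508] sides 0.0227 0.1053
[275.   1.] [ 16.5 164. ] 1409.5 ctr [0.8783 0.0698] sides 0.2418 0.0259
yel [273.6 165.1] 113 [0.6312 0.0753 0.05  ]
yel [297.1 181.6] 106 [0.6072 0.0431 0.05  ]
yel [324.7 200. ] 104 [0.5805 0.0054 0.05  ]
yel [348.6 216.8] 102 [ 0.5564 -0.0268  0.05  ]
yel [373.  233.5] 106 [ 0.5325 -0.0596  0.05  ]
blu [280.2 171.2] 538 [0.6224 0.0662 0.05  ]
blu [303.8 188.7] 507 [0.597 0.034 0.05 ]
blu [330.4 205.3] 496 [ 0.5729 -0.0021  0.05  ]
blu [354.8 222.3] 503 [ 0.5486 -0.035   0.05  ]
blu [379.5 239.4] 479 [ 0.5243 -0.0682  0.05  ]
```

```bash
python3 -m pendant '[[[1.9,2.4,-0.4],0.1],[[1.9,2.4,-0.4],0.1],[[1.9,2.4,-0.4],0.1],[[1.9,2.4,-0.4],0.1],[[1.9,2.4,-0.4],0.1],[[1.9,2.4,-0.4],0.1],[[1.9,2.4,-0.4],0.036],[[1.9,2.4,-0.4],0],[[1.9,2.4,-0.4],0],[[1.9,2.4,-0.4],0],[[1.9,2.4,-0.4],0],[[1.9,2.4,-0.4],0],[[1.9,2.4,-0.4],0],[[1.9,2.4,-0.4],0],[[1.9,2.4,-0.4],0],[[1.9,2.4,-0.4],0],[[1.9,2.4,-0.4],0],[[1.9,2.4,-0.4],0],[[0,0,0],0],[[0,0,0],0]]' 0 10
python3 - <<'E'
from h import *
a=ctrl.camera("wrist");save(a,"w1.png");save(ctrl.camera("scene"),"sc2.png");T=np.array(a["camera_from_world"]);K=np.array(a["intrinsics"])
o=ctrl.get_obs();print(o["ee_pos"],o["eef_rot"],o["force"],o["time_s"])
def fish(P):
    p=T[:3,:3]@P+T[:3,3];th=np.arctan2(np.hypot(p[0],p[1]),p[2]);ph=np.arctan2(p[1],p[0]);return (K[0,2]+K[0,0]*th*np.cos(ph),K[1,2]+K[1,1]*th*np.sin(ph))
u=np.array([.5906,.807]);n=np.array([-.807,.5906])
for nm,s,t,z in[("start",.24,-.464,.044),("end",.45,-.464,.044),("redL",.226,-.434,.042),("redR",.226,-.494,.042),("farL",.452,-.434,.04),("farR",.452,-.494,.04)]:
    print(nm,np.round(fish(np.r_[s*u+t*n,z])))
E
```

```text
time_s: 1.82
ee_pos: [0.5062, -0.0919, 0.1329]
eef_rot: [-3.141, 0.0, 0.941]
force: [1.0, -1.2, 0.5]
grip_width: 0.0005
grip_force: 0.0
[ 0.50561192 -0.09333989  0.13334602] [-3.14127780e+00  3.01897830e-04  9.38804843e-01] [ 0.45467278 -0.75084639 -0.27550479] 1.9167
start [322. 185.]
end [322. -41.]
redL [289. 200.]
redR [355. 200.]
farL [289. -40.]
farR [355. -40.]
```

View pics/w1.png

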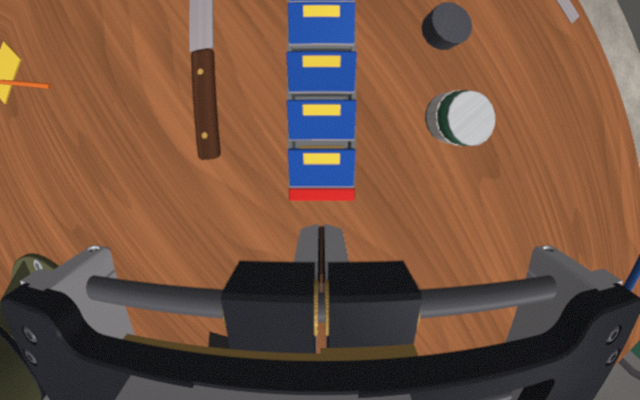

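View pics/sc2.png

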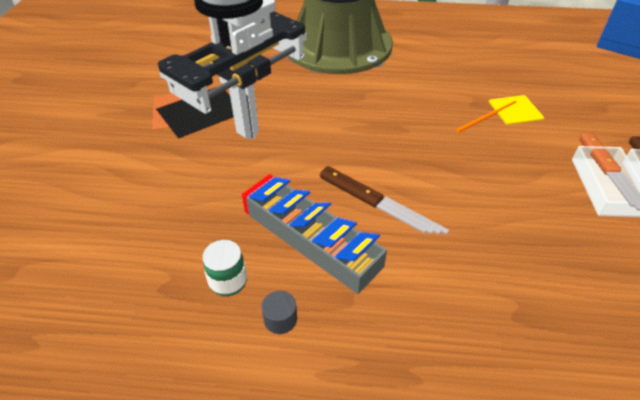

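The wrist view shows the red block's outer edge at (289–355,200), exactly where I projected it. The row runs straight up the image and the closed fingertips, at (321,228), line up with it. I'll descend just ahead of lid 1's hinge.

```bash
python3 -m pendant '[[[0,0,-2],0],[[0,0,-2],0],[[0,0,-2],0],[[0,0,-1.5],0],[[0,0,-0.8],0],[[0,0,-0.4],0],[[0,0,0],0],[[0,0,0],0],[[0,0,0],0]]'
python3 - <<'E'
from h import *
for i in range(4):
    ctrl.camera("top");o=ctrl.get_obs();print(o["ee_pos"],o["force"])
E
```

```text
time_s: 2.67
ee_pos: [0.5065, -0.0933, 0.0474]
eef_rot: [3.14, -0.001, 0.939]
force: [-0.5, 0.7, -0.6]
grip_width: 0.0007
grip_force: 0.0
[ 0.50641957 -0.09317057  0.0473406 ] [0.10958317 0.47428191 1.28201704]
[ 0.50635412 -0.09310951  0.04720172] [-0.20561167  0.09971447  0.32767837]
[ 0.5062674  -0.09307626  0.04704466] [ 0.02122344 -0.05654172 -0.26738486]
[ 0.50621945 -0.09302756  0.04692883] [-0.20682146  0.33352666 -0.32850529]
```

```bash
python3 -m pendant '[[[0,0,-0.08],0],[[0,0,0],0],[[0,0,0],0],[[0,0,0],0],[[0,0,0],0],[[0.12,0.16,0],0],[[0.24,0.33,0],0],[[0.24,0.33,0],0],[[0.24,0.33,0],0],[[0.24,0.33,0],0],[[0.24,0.33,0],0],[[0.24,0.33,0],0],[[0.24,0.33,0],0],[[0.24,0.33,0],0],[[0.24,0.33,0],0],[[0.24,0.33,0],0],[[0.24,0.33,0],0],[[0.12,0.16,0],0],[[0,0,0],0],[[0,0,0],0]]'
python3 - <<'E'
from h import *
c=ctrl.camera("scene");cv2.imwrite("pics/sc3.png",cv2.resize(cv2.cvtColor(c["color"][120:320,180:460],cv2.COLOR_RGB2BGR),None,fx=2.5,fy=2.5))
o=ctrl.get_obs();print(o["ee_pos"],o["force"],o["time_s"])
E
```

```text
time_s: 4.53
ee_pos: [0.5348, -0.0534, 0.0456]
eef_rot: [3.142, -0.0, 0.939]
force: [0.0, -0.0, 0.2]
grip_width: 0.0003
grip_force: 0.1
[ 0.53475018 -0.05351346  0.0456179 ] [ 0.83571678 -0.45753508  0.26084209] 4.5833
```

View pics/sc3.png

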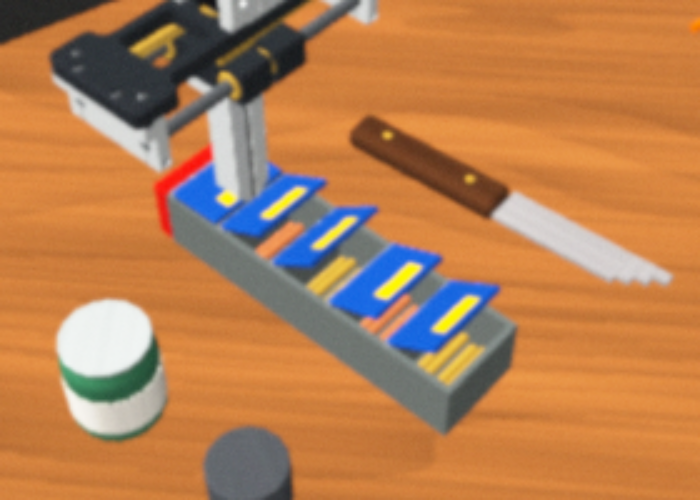

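Lid 1 is shut and lids 2–5 are still ajar. The fingertip is at z = 45.6 mm with almost no force. I'll go 0.5 mm lower and continue.

```bash
python3 -m pendant '[[[0.12,0.16,-0.05],0],[[0.24,0.33,0],0],[[0.24,0.33,0],0],[[0.24,0.33,0],0],[[0.24,0.33,0],0],[[0.24,0.33,0],0],[[0.24,0.33,0],0],[[0.24,0.33,0],0],[[0.24,0.33,0],0],[[0.24,0.33,0],0],[[0.24,0.33,0],0],[[0.24,0.33,0],0],[[0.24,0.33,0],0],[[0.24,0.33,0],0],[[0.24,0.33,0],0],[[0.24,0.33,0],0],[[0.24,0.33,0],0],[[0.24,0.33,0],0],[[0.24,0.33,0],0],[[0.24,0.33,0],0]]'
```

```text
time_s: 6.25
ee_pos: [0.5818, 0.0112, 0.0451]
eef_rot: [-3.142, 0.0, 0.939]
force: [-0.0, 1.0, -0.1]
grip_width: 0.0005
grip_force: 0.1
```

```bash
python3 -m pendant '[[[0.24,0.33,0],0],[[0.24,0.33,0],0],[[0.24,0.33,0],0],[[0.24,0.33,0],0],[[0.24,0.33,0],0],[[0.24,0.33,0],0],[[0.24,0.33,0],0],[[0.24,0.33,0],0],[[0.24,0.33,0],0],[[0.24,0.33,0],0],[[0.24,0.33,0],0],[[0.24,0.33,0],0],[[0.24,0.33,0],0],[[0.24,0.33,0],0],[[0.24,0.33,0],0],[[0.24,0.33,0],0],[[0.24,0.33,0],0],[[0.24,0.33,0],0],[[0.24,0.33,0],0],[[0.24,0.33,0],0]]' && python3 -m pendant '[[[0.24,0.32,0],0],[[0.24,0.32,0],0],[[0.24,0.32,0],0],[[0.24,0.32,0],0],[[0.24,0.32,0],0],[[0.24,0.32,0],0],[[0.12,0.16,0],0],[[0,0,0],0],[[0,0,0],0],[[0,0,1],0],[[0,0,3],0],[[0,0,3],0],[[0,0,3],0],[[0,0,3],0],[[0,0,0],0],[[0,0,0],0]]'
python3 - <<'E'
from h import *
c=ctrl.camera("scene");cv2.imwrite("pics/sc4.png",cv2.resize(cv2.cvtColor(c["color"][120:320,180:460],cv2.COLOR_RGB2BGR),None,fx=2.5,fy=2.5))
save(ctrl.camera("wrist"),"w4.png")
E
```

```text
time_s: 7.92
ee_pos: [0.6298, 0.0772, 0.0451]
eef_rot: [-3.142, 0.0, 0.939]
force: [-1.1, -0.3, 0.2]
grip_width: 0.0003
grip_force: 0.1
time_s: 9.25
ee_pos: [0.6458, 0.0976, 0.1776]
eef_rot: [3.139, -0.003, 0.939]
force: [-0.1, -0.6, 0.2]
grip_width: 0.0004
grip_force: 0.0
```

View pics/sc4.png

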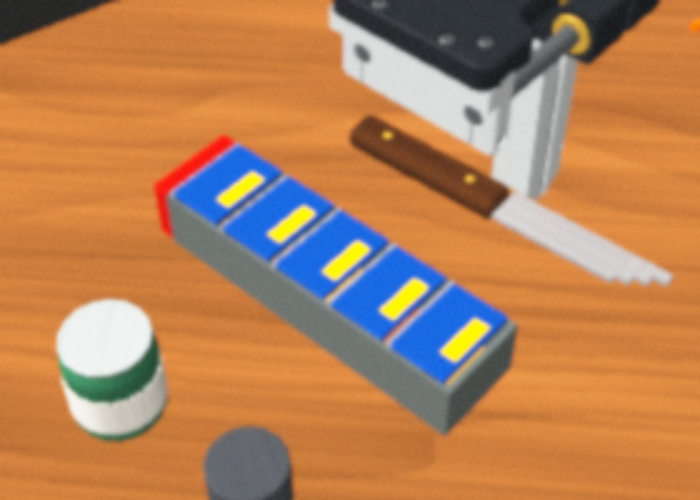

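All five lids are shut, and the organiser corners (170,230), (445,430) and (515,325), the tin, the slug and the knife are where they were before. The gripper is clear of everything.

```bash
python3 -c "
from station import ctrl
print(ctrl.hand_in())"
```

```text
the job is handed in; nothing more can be done
None
```

I pressed the five lids shut in order from the red end in one light pass at about 45 mm height, and handed the job in at about 9.4 s; the last picture shows all five closed and the organiser, knife, tin and steel cylinder where they were.

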